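# Stand the hubs on the telescopic spray posts

## Task

Get the hubs ready for degreasing: for each hub on the bench, raise one of the four telescopic posts all the way (twist its inner rod to unlock, slide it fully out, twist it fully back to lock) and set the hub on it, slot over the flat tang, flange down and fully home on the shoulder. Put every post that gets no hub fully down and lock it the same way; leave the other things on the bench where they are.

Things in the scene. Friction and masses are not known exactly. Their poses are not given: they have to be found in the camera images.
- post_1: upright post screwed down: foot 80 mm across, 8 mm thick; aluminium tube 38 mm across up to z = 118 mm; an inner rod slides in it. Origin: centre of the foot's underside, z up; each post has its own yaw. In the tube wall a dark J-slot: an upright channel with three side notches 40 mm apart (bottom, middle, top); the rod's steel pin shows in it, sticking out 10 mm
- post_1_slide (a joint): height of the inner rod, m: 0 = fully down, 0.04 = middle notch, 0.08 = fully out (end stop). Slides (about 10 N) only while twisted to 0.9 or more; friction holds it where it is left, but under a hub it may sink unless locked. 2 mm of play in a notch. Starts locked in the middle notch
- post_1_twist (a joint): twist of the inner rod, rad, counter-clockwise seen from above, about 0.1 N m: 0 = fully home in a notch (locked; tang's x along the post's x, pin on the post's -x side), 1.05 = end stop, pin in the upright channel (unlocked). Turns home only within about 3 mm of a notch height
- seat_1 (a point): centre of the top of the rod's shoulder (disc 48 mm across, 6 mm thick), where a hub's underside rests; moves and turns with the rod; z = 126 mm + slide. On it stands a flat tang, 24 mm long (x), 12 mm thick (y: grip here to twist and slide), 36 mm tall (z), top edges bevelled 2 mm
- post_2: upright post screwed down: foot 80 mm across, 8 mm thick; aluminium tube 38 mm across up to z = 118 mm; an inner rod slides in it. Origin: centre of the foot's underside, z up; each post has its own yaw. In the tube wall a dark J-slot: an upright channel with three side notches 40 mm apart (bottom, middle, top); the rod's steel pin shows in it, sticking out 10 mm
- post_2_slide (a joint): height of the inner rod, m: 0 = fully down, 0.04 = middle notch, 0.08 = fully out (end stop). Slides (about 10 N) only while twisted to 0.9 or more; friction holds it where it is left, but under a hub it may sink unless locked. 2 mm of play in a notch. Starts locked in the middle notch
- post_2_twist (a joint): twist of the inner rod, rad, counter-clockwise seen from above, about 0.1 N m: 0 = fully home in a notch (locked; tang's x along the post's x, pin on the post's -x side), 1.05 = end stop, pin in the upright channel (unlocked). Turns home only within about 3 mm of a notch height
- seat_2 (a point): centre of the top of the rod's shoulder (disc 48 mm across, 6 mm thick), where a hub's underside rests; moves and turns with the rod; z = 126 mm + slide. On it stands a flat tang, 24 mm long (x), 12 mm thick (y: grip here to twist and slide), 36 mm tall (z), top edges bevelled 2 mm
- post_3: upright post screwed down: foot 80 mm across, 8 mm thick; aluminium tube 38 mm across up to z = 118 mm; an inner rod slides in it. Origin: centre of the foot's underside, z up; each post has its own yaw. In the tube wall a dark J-slot: an upright channel with three side notches 40 mm apart (bottom, middle, top); the rod's steel pin shows in it, sticking out 10 mm
- post_3_slide (a joint): height of the inner rod, m: 0 = fully down, 0.04 = middle notch, 0.08 = fully out (end stop). Slides (about 10 N) only while twisted to 0.9 or more; friction holds it where it is left, but under a hub it may sink unless locked. 2 mm of play in a notch. Starts locked in the middle notch
- post_3_twist (a joint): twist of the inner rod, rad, counter-clockwise seen from above, about 0.1 N m: 0 = fully home in a notch (locked; tang's x along the post's x, pin on the post's -x side), 1.05 = end stop, pin in the upright channel (unlocked). Turns home only within about 3 mm of a notch height
- seat_3 (a point): centre of the top of the rod's shoulder (disc 48 mm across, 6 mm thick), where a hub's underside rests; moves and turns with the rod; z = 126 mm + slide. On it stands a flat tang, 24 mm long (x), 12 mm thick (y: grip here to twist and slide), 36 mm tall (z), top edges bevelled 2 mm
- post_4: upright post screwed down: foot 80 mm across, 8 mm thick; aluminium tube 38 mm across up to z = 118 mm; an inner rod slides in it. Origin: centre of the foot's underside, z up; each post has its own yaw. In the tube wall a dark J-slot: an upright channel with three side notches 40 mm apart (bottom, middle, top); the rod's steel pin shows in it, sticking out 10 mm
- post_4_slide (a joint): height of the inner rod, m: 0 = fully down, 0.04 = middle notch, 0.08 = fully out (end stop). Slides (about 10 N) only while twisted to 0.9 or more; friction holds it where it is left, but under a hub it may sink unless locked. 2 mm of play in a notch. Starts locked in the middle notch
- post_4_twist (a joint): twist of the inner rod, rad, counter-clockwise seen from above, about 0.1 N m: 0 = fully home in a notch (locked; tang's x along the post's x, pin on the post's -x side), 1.05 = end stop, pin in the upright channel (unlocked). Turns home only within about 3 mm of a notch height
- seat_4 (a point): centre of the top of the rod's shoulder (disc 48 mm across, 6 mm thick), where a hub's underside rests; moves and turns with the rod; z = 126 mm + slide. On it stands a flat tang, 24 mm long (x), 12 mm thick (y: grip here to twist and slide), 36 mm tall (z), top edges bevelled 2 mm
- hub_1: aluminium hub, 0.3 kg, may be absent: flange 70 mm across, 8 mm thick; boss on it up to z = 34 mm, 44 mm long (x), 36 mm over its two flat sides (y: grip here, above the flange). Slot right through, 28 mm (x) by 16 mm (y): 2 mm clearance all round on a tang, either way round. Origin: centre of the underside, z up. Starts flange down near the robot
- hub_2: aluminium hub, 0.3 kg, may be absent: flange 70 mm across, 8 mm thick; boss on it up to z = 34 mm, 44 mm long (x), 36 mm over its two flat sides (y: grip here, above the flange). Slot right through, 28 mm (x) by 16 mm (y): 2 mm clearance all round on a tang, either way round. Origin: centre of the underside, z up. Starts flange down near the robot
- hub_3: aluminium hub, 0.3 kg, may be absent: flange 70 mm across, 8 mm thick; boss on it up to z = 34 mm, 44 mm long (x), 36 mm over its two flat sides (y: grip here, above the flange). Slot right through, 28 mm (x) by 16 mm (y): 2 mm clearance all round on a tang, either way round. Origin: centre of the underside, z up. Starts flange down near the robot
- spanner_17: bystander: the longer of two flat open-and-ring spanners, 204 x 36 x 8, lying between hubs and posts (mm); leave alone
- spanner_13: bystander: the shorter flat spanner, 164 x 27 x 8, lying between hubs and posts (mm); leave alone
- tape_red: bystander: roll of tape, 84 across, 24 high, on the right (mm); leave alone
- v_block: bystander: dark V block, 80 x 60 x 35, on the right (mm); leave alone
- throttle_grip: bystander: ribbed rubber handlebar grip, 115 long, 33 thick, lying on the left (mm); leave alone
There are look-alikes about, which are no part of the job. What is shaped like the post_4 but blue is not meant.

How it is judged:
By the outcome, as a careful person would: the job done as asked, in the order asked, and still so for the second after the job is handed in, with the robot touching nothing.
Of hub_1, hub_2, hub_3 only 2 to 3 are there at a start; the rules pass over those that are not, and their reading is None.
At some moment in a run one of hub_1, hub_2, hub_3 may be knocked a few centimetres aside while the robot is not near it.
Once in a run the grip may slacken for a moment while it holds something.
It also fails if it takes over 210 s, if anything falls off the work surface, if the arm or the gripper's body presses on something with over 40 N, if the wrist force passes 120 N, or if a joint passes its speed limit or range.

## Robot

A 7-joint arm with a two-finger parallel gripper is mounted at the origin on a cart in front of the work surface, level with it; the furniture and walls round the work are solid. World frame = base frame: x ahead of the robot, y to its left, z up, the work surface at z = 0. Lengths are in m, angles in rad, forces in N, time in s.
With the tool pointing down it reaches from about 0.4 to 0.925 m from the base axis. Payload 4.1 kg.
Tool frame: the origin (TCP) lies on the centre line of the jaws, within the pads' length; the fingertips stand 25 mm ahead of it and the grasp point (between the pads) lies 6 mm ahead of it (ctrl.tip_reach is the distance from the TCP to the fingertips, in m); z points along the fingers, y is the direction in which the jaws open and shut (so a half turn about z gives the same grasp; the last joint's range is limited). The gripper opens to 85 mm and grips with 20 to 120 N. Pads are 22 mm wide; open, the fingers measure 114 mm over their backs; the gripper's body (76 mm by 85 mm) begins 54 mm behind the grasp point. The pads swing forward as they close: fully open they stand 13 mm farther back than shut.
Start: joints at [-1.302, 0.398, 0.045, 1.537, -0.019, 1.207, -0.051], TCP at [0.234, 0.607, 0.256] pointing down, gripper open.
Joint ranges: [-2.82, 2.82], [-0.49, 2.23], [-1.37, 1.46], [0, 2.46], [-1.36, 4.5], [0.23, 2], [-2.94, 2.94]. Speed limits (rad/s): [2.57, 2.57, 3.14, 3.14, 3.14, 3.14, 3.14].

## Interface

Orientations are given as a unit quaternion [x, y, z, w].
In Python, from workcell import ctrl gives the robot as it stands. The module is installed in compiled form; this text tells all that it offers. Calls block until the motion is done:
- ctrl.reach(position, orientation): joint-space move of the TCP to a pose.
- ctrl.servo_line(position, feed=0.15, rot=None, stop_force=None): straight line of the TCP; rot=None keeps the orientation; feed is the mean speed in m/s. With stop_force (N) it stops when the force on the tool has changed by that much, and returns True; else False.
- ctrl.goto_joints(angles): joint-space move.
- ctrl.set_gripper(opening, grip_force=None): finger opening in m; grip_force is the grip in N (None keeps the last); returns when the fingers have stopped.
- ctrl.sleep(seconds).
- ctrl.inverse_kinematics(position, orientation): joint angles nearest the present ones, or None.
- ctrl.sense(): the state.
- ctrl.snapshot(name): name is "scene" or "side" or "wrist"; returns a dict with "color" (384x512x3 uint8, red, green, blue), "camera_matrix" (3x3 intrinsics, pixels), "T" (4x4, takes a point from camera to world coordinates); the wrist camera has in their place "T_tool_cam" (4x4, takes a point from camera to tool coordinates, whose origin is the TCP and whose axes are the flange's). Camera axes: x right, y down, z forward; pixel columns grow to the right and rows downward; lengths in m; the calibration is good to about 2 mm. The wrist camera is an equidistant fisheye: a pixel r from the principal point sees the ray r / f radians off the axis. A picture is of the moment at which its call begins: read the wrist's pose just before it. There is no depth.
A pose or a line that the arm cannot do raises ctrl.IKError and nothing moves.
- ctrl.sign_off(): hands the job in, once; it reports no verdict.
Trained networks look in a picture, given as the dict that the camera call returned (one of the last four; its "shot" number tells which), for a name from the list of things; names that differ only in an ending like _2 or _b are one class to them, and where a whole thing is asked for, a point or a joint stands for the part that bears it (a point fixed in the world has none). Each returns a list of dicts, best first, with "p" (0 to 1); they miss things now and then, are a little off and sometimes report something else, mostly with a low value. They report only what shows in the picture. A call takes as long as a camera call. They do not tell look-alikes from the thing itself.
- ctrl.cut_out(picture, query): "region" (384x512 bool, what is visible of it) and "bbox" ([left, top, right, bottom] in pixels, round what is visible of it).
The state is a dict: "time": time; "joints": joint angles; "dq": joint speeds; "joint_torque": joint torques, N m; "eef_pos": TCP position; "eef_rot": TCP orientation; "contact_force": force on the tool from outside, world axes, zero at the start; "ft_torque": the same for the moment, N m; "gripper_width": finger opening in m.
Only numpy, scipy, OpenCV 4.12 (cv2) and the standard library are available. Lean on these libraries where they do the work, as an engineer would, in place of code of your own. Each camera call takes 0.05 s, during which the arm holds its last target.

## Working session

There is one attempt and no reset: what is moved stays moved. The work goes in short steps, each a Python script; the robot and the scene stay as the last script left them, time stands still between calls to the robot, and variables do not carry over. Pictures are saved under pics/ and viewed, and the job is handed in when it is done.

```bash
mkdir -p pics; ls; python3 - <<'E'
from workcell import ctrl
import cv2
s=ctrl.sense(); print({k:(v if not hasattr(v,'round') else v) for k,v in s.items()}, ctrl.tip_reach)
for n in ["scene","side","wrist"]:
    p=ctrl.snapshot(n); cv2.imwrite(f"pics/{n}0.png",p["color"][:,:,::-1])
    print(n,p["camera_matrix"],p.get("T",p.get("T_tool_cam")))
E
```

```text
pics
{'time': 0.0, 'joints': array([-1.30200382,  0.3991752 ,  0.04504009,  1.53790768, -0.01866792,
        1.20690221, -0.05066494]), 'dq': array([ 0.00296316, -0.00076227,  0.00024078,  0.00134348,  0.00110513,
        0.00131911, -0.00021983]), 'joint_torque': array([-6.39270565e-04, -4.75130367e+01,  1.36434026e+00, -2.54221112e+01,
        1.16087359e-02,  9.52081347e-03,  1.54961219e-05]), 'eef_pos': array([0.23348598, 0.60597438, 0.2552621 ]), 'eef_rot': array([ 1.82786518e-01,  9.83152133e-01, -9.81059183e-04, -9.71378732e-05]), 'contact_force': array([ 0.39253528, -0.11712158, -0.13012771]), 'ft_torque': array([-0.03135721, -0.01018877, -0.01127738]), 'gripper_width': 0.0855112492965783} 0.025
scene [[360.95975293   0.         258.56255413]
 [  0.         360.95975293 195.58599737]
 [  0.           0.           1.        ]] [[-0.59650083 -0.63460948  0.49138332 -0.00432904]
 [-0.80248966  0.46085987 -0.37897034  0.37928841]
 [ 0.01403931 -0.62038616 -0.78417084  0.92199366]
 [ 0.          0.          0.          1.        ]]
side [[459.97344      0.         256.96745783]
 [  0.         459.97344    191.81596868]
 [  0.           0.           1.        ]] [[ 0.96551765 -0.18182592  0.18631963  0.26495456]
 [-0.25937477 -0.6103511   0.7484626  -1.0232459 ]
 [-0.02236951 -0.77098046 -0.63646581  0.93981713]
 [ 0.          0.          0.          1.        ]]
wrist [[297.31863964   0.         256.51072712]
 [  0.         297.31863964 194.85714804]
 [  0.           0.           1.        ]] [[-5.44759401e-04 -9.54886314e-01 -2.96971095e-01  7.52371359e-02]
 [ 9.99999848e-01 -4.93280915e-04 -2.48280469e-04  8.53748111e-04]
 [ 9.05894481e-05 -2.96971185e-01  9.54886437e-01 -1.18554059e-01]
 [ 0.00000000e+00  0.00000000e+00  0.00000000e+00  1.00000000e+00]]
```

View pics/scene0.png

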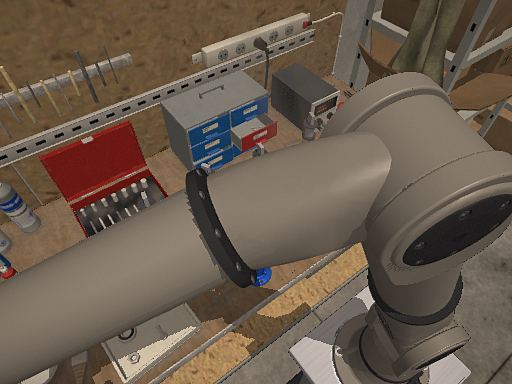

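View pics/side0.png

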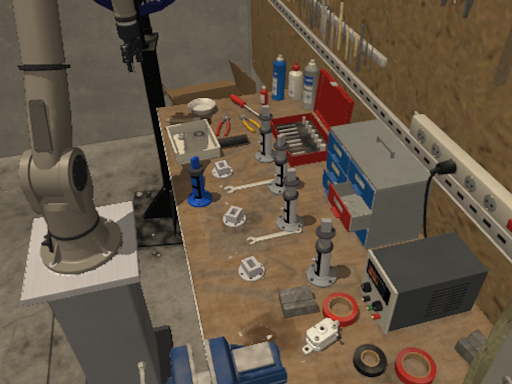

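View pics/wrist0.png

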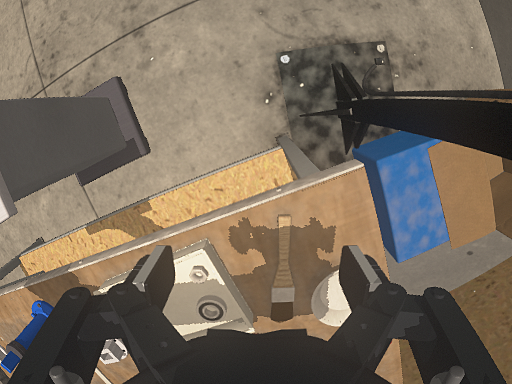

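```bash
cat > h.py <<'E'
from workcell import ctrl
import numpy as np, cv2
from scipy.spatial.transform import Rotation as R
def save(p,name): cv2.imwrite(f"pics/{name}.png",p["color"][:,:,::-1])
def ray(p,u,v,pose=None):
    K=p["camera_matrix"]
    if pose is None:
        d=np.array([(u-K[0,2])/K[0,0],(v-K[1,2])/K[1,1],1]);T=p["T"]
    else:
        a=(u-K[0,2])/K[0,0];b=(v-K[1,2])/K[1,1];t=np.hypot(a,b)
        d=np.array([np.sin(t)*a/max(t,1e-9),np.sin(t)*b/max(t,1e-9),np.cos(t)]);T=pose@p["T_tool_cam"]
    d=T[:3,:3]@d
    return T[:3,3],d/np.linalg.norm(d)
def at_z(p,u,v,z,pose=None):
    o,d=ray(p,u,v,pose); return o+d*(z-o[2])/d[2]
def proj(p,X,pose=None):
    K=p["camera_matrix"]; T=p["T"] if pose is None else pose@p["T_tool_cam"]
    c=(np.atleast_2d(X)-T[:3,3])@T[:3,:3]
    if pose is None: return np.c_[K[0,0]*c[:,0]/c[:,2]+K[0,2],K[1,1]*c[:,1]/c[:,2]+K[1,2]]
    r=np.hypot(c[:,0],c[:,1]);t=np.arctan2(r,c[:,2]);k=t/np.maximum(r,1e-9)
    return np.c_[K[0,0]*c[:,0]*k+K[0,2],K[1,1]*c[:,1]*k+K[1,2]]
def pose():
    s=ctrl.sense();T=np.eye(4);T[:3,3]=s["eef_pos"];T[:3,:3]=R.from_quat(s["eef_rot"]).as_matrix();return T
def wrist():
    P=pose();return ctrl.snapshot("wrist"),P
def down(yaw):  # tool z down; tool x at world angle yaw ; tool y at yaw-90
    c,s=np.cos(yaw),np.sin(yaw)
    return R.from_matrix(np.array([[c,s,0],[s,-c,0],[0,0,-1]])).as_quat()
def S():
    s=ctrl.sense();return s
E
python3 - <<'E'
from h import *
p=ctrl.snapshot("side")
c=p["color"][90:350,160:400][:,:,::-1]
cv2.imwrite("pics/sidecrop.png",cv2.resize(c[:,:],None,fx=2.3,fy=2.3,interpolation=cv2.INTER_CUBIC))
for q in ["hub_1","post_1"]:
    for d in ctrl.cut_out(p,q):
        b=d["bbox"]; print(q,round(d["p"],2),b, d["region"].sum(), at_z(p,(b[0]+b[2])/2,(b[1]+b[3])/2,0.015).round(3) if q[0]=='h' else at_z(p,(b[0]+b[2])/2,b[3]-8,0.0).round(3))
s=S();print(R.from_quat(s["eef_rot"]).as_matrix().round(2))
E
```

```text
hub_1 0.76 [217.9, 207.4, 244.3, 229.4] 378 [ 0.43  -0.033  0.015]
hub_1 0.68 [250.4, 230.2, 301.5, 246.1] 199 [ 0.534 -0.149  0.015]
hub_1 0.63 [235.4, 255.0, 265.0, 281.8] 519 [ 0.437 -0.236  0.015]
hub_1 0.6 [211.1, 158.4, 231.9, 177.9] 297 [0.453 0.22  0.015]
post_1 0.75 [275.9, 168.8, 302.4, 233.7] 986 [ 0.59  -0.096  0.   ]
post_1 0.62 [186.3, 155.1, 211.4, 206.4] 796 [ 0.355  0.103 -0.   ]
post_1 0.61 [307.0, 214.6, 337.6, 287.6] 1347 [ 0.61  -0.312  0.   ]
[[-0.93  0.36 -0.  ]
 [ 0.36  0.93 -0.  ]
 [-0.   -0.   -1.  ]]
```

View pics/sidecrop.png

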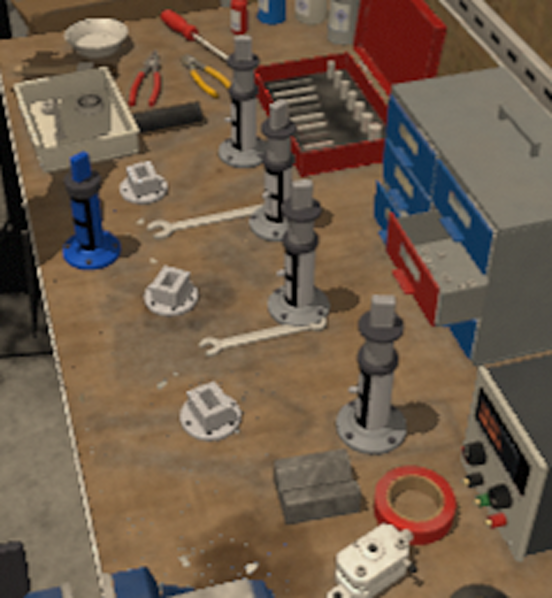

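```bash
python3 - <<'E'
from h import *
for i,(x,y,z) in enumerate([(0.48,0.2,0.40),(0.48,-0.15,0.40)]):
    yaw=np.pi+np.arctan2(y,x)
    ctrl.reach([x,y,z],down(yaw))
    p,P=wrist(); save(p,f"w1_{i}"); print(S()["time"],P[:3,3].round(4),S()["joints"].round(2))
    np.savez(f"w1_{i}.npz",c=p["color"],P=P)
    for q in ["hub_1","post_1","seat_1"]:
        for d in ctrl.cut_out(p,q):
            b=d["bbox"]; print(q,round(d["p"],2),b,at_z(p,(b[0]+b[2])/2,(b[1]+b[3])/2,0.008 if q[0]=='h' else 0.17,P).round(3))
    p=ctrl.snapshot("scene"); save(p,f"s1_{i}")
E
```

```text
2.1583 [0.4796 0.2011 0.3997] [-0.72  0.09  0.27  1.63 -0.02  1.43  1.51]
hub_1 0.98 [130.8, 64.6, 167.4, 104.8] [ 0.443 -0.019  0.008]
hub_1 0.59 [45.1, 39.0, 74.4, 73.9] [ 0.443 -0.233  0.008]
hub_1 0.57 [248.1, 118.5, 292.9, 157.7] [0.453 0.216 0.008]
hub_1 0.53 [235.8, 211.5, 278.8, 302.7] [0.673 0.284 0.008]
hub_1 0.35 [77.0, 75.9, 105.5, 147.5] [ 0.525 -0.117  0.008]
post_1 0.77 [206.0, 32.2, 255.5, 85.9] [0.371 0.124 0.17 ]
post_1 0.74 [236.0, 211.5, 280.0, 303.1] [0.59 0.25 0.17]
post_1 0.72 [122.1, 173.1, 189.2, 248.9] [0.581 0.102 0.17 ]
post_1 0.69 [2.3, 112.9, 33.8, 145.1] [ 0.552 -0.152  0.17 ]
post_1 0.6 [26.9, 132.7, 119.2, 190.1] [ 0.563 -0.035  0.17 ]
seat_1 0.66 [28.1, 144.7, 89.9, 184.9] [ 0.576 -0.058  0.17 ]
seat_1 0.63 [241.1, 233.4, 274.5, 301.0] [0.604 0.255 0.17 ]
seat_1 0.63 [124.6, 196.9, 159.0, 250.2] [0.607 0.088 0.17 ]
3.725 [ 0.4808 -0.1478  0.3998] [-0.41  0.06  0.66  1.67 -0.03  1.43  1.53]
hub_1 0.95 [416.6, 69.4, 452.4, 105.7] [0.456 0.216 0.008]
hub_1 0.9 [301.3, 90.6, 340.3, 128.8] [ 0.447 -0.021  0.008]
hub_1 0.85 [180.8, 123.9, 225.3, 163.3] [ 0
[... 181 characters left out ...]
 0.566 -0.093  0.17 ]
post_1 0.68 [447.9, 145.3, 511.1, 195.4] [0.574 0.17  0.17 ]
post_1 0.66 [174.7, 220.8, 223.3, 299.4] [ 0.578 -0.259  0.17 ]
post_1 0.64 [310.9, 193.9, 343.6, 256.7] [ 0.579 -0.081  0.17 ]
post_1 0.24 [489.3, 82.3, 507.3, 132.3] [0.489 0.226 0.17 ]
seat_1 0.66 [309.8, 193.3, 346.7, 255.4] [ 0.578 -0.08   0.17 ]
seat_1 0.66 [397.8, 185.1, 455.3, 231.8] [0.602 0.066 0.17 ]
seat_1 0.59 [482.6, 155.3, 510.3, 196.8] [0.593 0.208 0.17 ]
seat_1 0.59 [170.7, 237.4, 201.9, 305.6] [ 0.591 -0.283  0.17 ]
seat_1 0.57 [365.4, 20.5, 420.7, 49.1] [0.365 0.065 0.17 ]
seat_1 0.35 [488.9, 81.0, 508.9, 135.2] [0.49  0.227 0.17 ]
seat_1 0.16 [483.8, 157.0, 512.0, 194.4] [0.594 0.212 0.17 ]
```

```bash
ls pics
```

```text
s1_0.png
s1_1.png
scene0.png
side0.png
sidecrop.png
w1_0.png
w1_1.png
wrist0.png
```

View pics/w1_0.png

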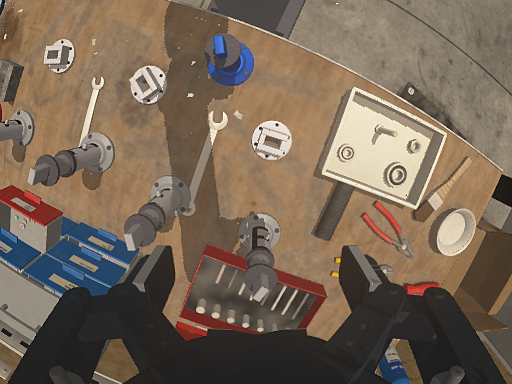

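View pics/w1_1.png

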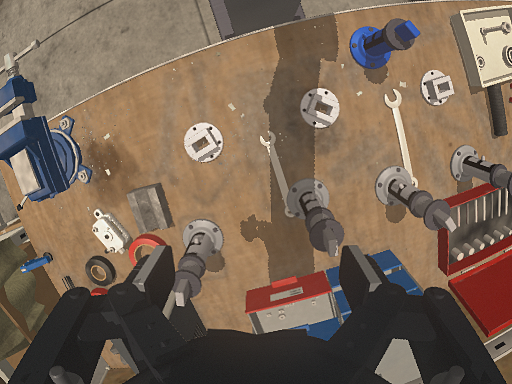

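View pics/s1_1.png

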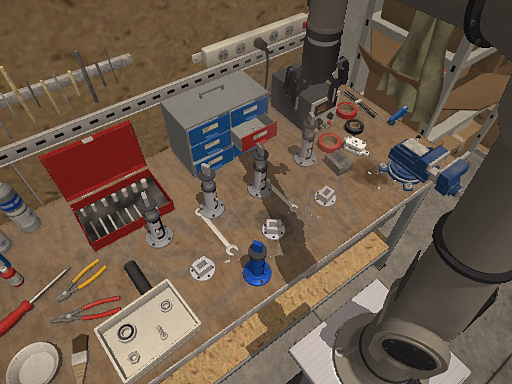

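```bash
python3 - <<'E'
from h import *
z=np.load("w1_1.npz");P=z["P"]
p=ctrl.snapshot("wrist")
feet=[at_z(p,u,v,0.008,P)[:2] for u,v in [(203,240),(307,200),(395,187),(468,163)]]
print(np.round(feet,3)); 
for i,f in enumerate(feet):
    yaw=np.pi+np.arctan2(f[1],f[0])
    ctrl.reach([f[0],f[1],0.33],down(yaw))
    p,P=wrist(); save(p,f"w2_{i}"); np.savez(f"w2_{i}.npz",c=p["color"],P=P)
    print(S()["time"],P[:3,3].round(4),S()["joints"].round(2))
ims=[cv2.imread(f"pics/w2_{i}.png")[60:330,120:400] for i in range(4)]
cv2.imwrite("pics/w2.png",cv2.resize(np.vstack([np.hstack(ims[:2]),np.hstack(ims[2:])]),None,fx=1.1,fy=1.1))
E
```

```text
[[ 0.617 -0.297]
 [ 0.597 -0.086]
 [ 0.624  0.088]
 [ 0.625  0.274]]
4.8833 [ 0.6171 -0.296   0.3305] [-0.14  0.54  0.85  1.35 -0.41  1.42  1.81]
5.7917 [ 0.5971 -0.0878  0.331 ] [-0.55  0.36  0.84  1.57 -0.27  1.34  1.74]
6.575 [0.6244 0.0864 0.3298] [-0.73  0.39  0.73  1.5  -0.26  1.35  1.73]
7.4 [0.6254 0.2727 0.3301] [-0.88  0.48  0.62  1.36 -0.27  1.39  1.72]
```

View pics/w2.png

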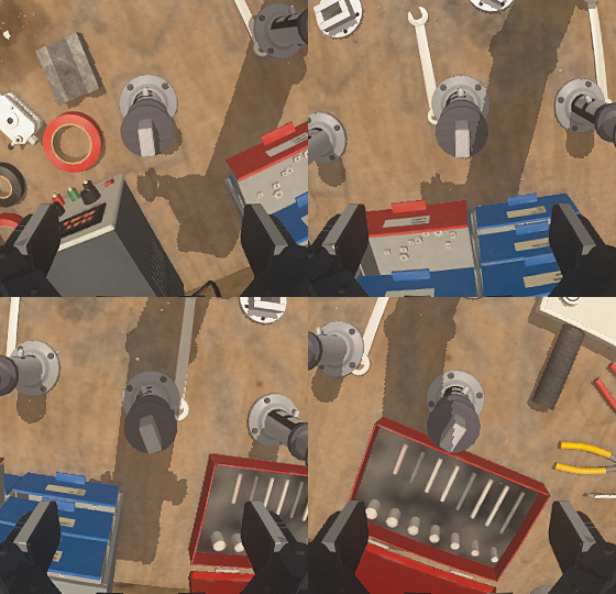

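```bash
cat >> h.py <<'E'
def rectify(p,P,c,z,half=0.05,mm=0.35,rad=False):
    n=int(2*half*1000/mm)
    g=(np.arange(n)-n/2+.5)*mm/1000
    # image: right = -y world, up = +x world
    X,Y=np.meshgrid(c[1]-g, c[0]-g)
    pts=np.c_[Y.ravel(),X.ravel(),np.full(n*n,z)]
    uv=proj(p,pts,P).astype(np.float32)
    return cv2.remap(p["color"],uv[:,0].reshape(n,n),uv[:,1].reshape(n,n),cv2.INTER_CUBIC)[:,:,::-1].copy()
E
python3 - <<'E'
from h import *
feet=[[ 0.617,-0.297],[ 0.597,-0.086],[ 0.624,0.088],[ 0.625,0.274]]
p=ctrl.snapshot("wrist"); out=[]
for i,f in enumerate(feet):
    z=np.load(f"w2_{i}.npz"); q=dict(p); q["color"]=z["c"]
    im=rectify(q,z["P"],f,0.202)
    n=im.shape[0]
    for k in range(0,n,29):
        cv2.putText(im,str(k),(k,8),0,.25,(0,255,255),1);cv2.putText(im,str(k),(0,k+8),0,.25,(0,255,255),1)
    out.append(cv2.resize(im,None,fx=1.04,fy=1.04)); print(n)
cv2.imwrite("pics/r2.png",np.vstack([np.hstack(out[:2]),np.hstack(out[2:])]))
E
```

```text
285
285
285
285
```

View pics/r2.png

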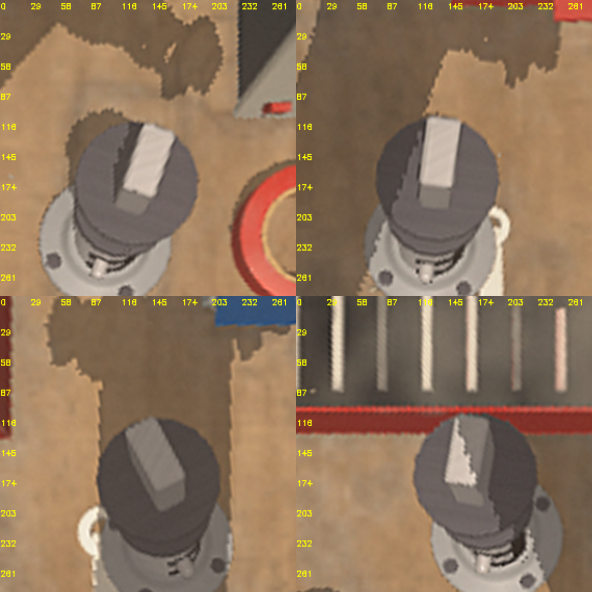

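```bash
cat >> h.py <<'E'
from scipy.optimize import differential_evolution
def seg(a,b,n=25): 
    t=np.linspace(0,1,n)[:,None]; return np.asarray(a)*(1-t)+np.asarray(b)*t
def tang_pts(x,y,yaw,zs):
    c,s=np.cos(yaw),np.sin(yaw)
    def W(q): q=np.atleast_2d(q); return np.c_[x+c*q[:,0]-s*q[:,1],y+s*q[:,0]+c*q[:,1],zs+q[:,2]]
    L=[]
    def rect(lx,ly,z):
        k=[(lx,ly,z),(-lx,ly,z),(-lx,-ly,z),(lx,-ly,z)]
        return [seg(k[i],k[(i+1)%4]) for i in range(4)]
    L+=rect(.010,.004,.036)+rect(.012,.006,.034)+rect(.012,.006,0.)
    L+=[seg((i*.012,j*.006,0),(i*.012,j*.006,.034)) for i in(-1,1) for j in (-1,1)]
    a=np.linspace(0,2*np.pi,150); L.append(np.c_[.024*np.cos(a),.024*np.sin(a),0*a])
    L.append(np.c_[.024*np.cos(a),.024*np.sin(a),0*a])
    return W(np.vstack(L))
def hub_pts(x,y,yaw,zs):
    c,s=np.cos(yaw),np.sin(yaw)
    def W(q): q=np.atleast_2d(q); return np.c_[x+c*q[:,0]-s*q[:,1],y+s*q[:,0]+c*q[:,1],zs+q[:,2]]
    L=[]
    for lx,ly,z in [(.022,.018,.034),(.014,.008,.034),(.022,.018,.034),(.014,.008,.034)]:
        k=[(lx,ly,z),(-lx,ly,z),(-lx,-ly,z),(lx,-ly,z)]
        L+=[seg(k[i],k[(i+1)%4]) for i in range(4)]
    L+=[seg((i*.022,j*.018,0.008),(i*.022,j*.018,.034)) for i in(-1,1) for j in (-1,1)]
    a=np.linspace(0,2*np.pi,150)
    for z in (0.008,): L.append(np.c_[.035*np.cos(a),.035*np.sin(a),0*a+z])
    return W(np.vstack(L))
def fit(p,P,model,x0,y0,zs,dxy=.015,foot=None,zr=0):
    g=cv2.GaussianBlur(cv2.cvtColor(p["color"],cv2.COLOR_RGB2GRAY),(0,0),.8).astype(np.float32)
    gx=cv2.Sobel(g,cv2.CV_32F,1,0);gy=cv2.Sobel(g,cv2.CV_32F,0,1);m=np.minimum(np.hypot(gx,gy),120)
    def f(v):
        uv=proj(p,model(v[0],v[1],v[2],zs+(v[3] if zr else 0)),P).astype(np.float32)
        return -float(cv2.remap(m,uv[:,:1],uv[:,1:],cv2.INTER_LINEAR).mean())
    b=[(x0-dxy,x0+dxy),(y0-dxy,y0+dxy),(0,np.pi)]+([(-zr,zr)] if zr else [])
    r=differential_evolution(f,b,popsize=20,maxiter=80,tol=1e-4,seed=0)
    return r.x,-r.fun
def overlay(p,P,pts):
    im=cv2.resize(p["color"][:,:,::-1],None,fx=4,fy=4,interpolation=cv2.INTER_CUBIC)
    uv=proj(p,pts,P)
    for u,v in uv: cv2.circle(im,(int((u+.5)*4),int((v+.5)*4)),1,(0,255,0),-1)
    c=(uv.mean(0)*4).astype(int); c=np.maximum(c,150)
    return im[c[1]-150:c[1]+150,c[0]-150:c[0]+150]
E
python3 - <<'E'
from h import *
feet=[[ 0.617,-0.297],[ 0.597,-0.086],[ 0.624,0.088],[ 0.625,0.274]]
p=ctrl.snapshot("wrist"); out=[];res=[]
for i,f in enumerate(feet):
    z=np.load(f"w2_{i}.npz"); q=dict(p); q["color"]=z["c"]
    v,s=fit(q,z["P"],tang_pts,*f,0.166); print(v.round(4),s,np.degrees(v[2]))
    res.append(v); out.append(overlay(q,z["P"],tang_pts(*v,0.166)))
np.save("posts.npy",res)
cv2.imwrite("pics/f2.png",np.vstack([np.hstack(out[:2]),np.hstack(out[2:])]))
E
```

```text
[ 0.6129 -0.2974  2.7917] 77.27037811279297 159.95023886370598
[ 0.5957 -0.0848  3.0157] 82.13726043701172 172.7873161759799
[0.6208 0.0856 0.3881] 62.67170333862305 22.234453423233923
[0.6231 0.2665 3.0301] 73.17293548583984 173.61050494023553
```

View pics/f2.png

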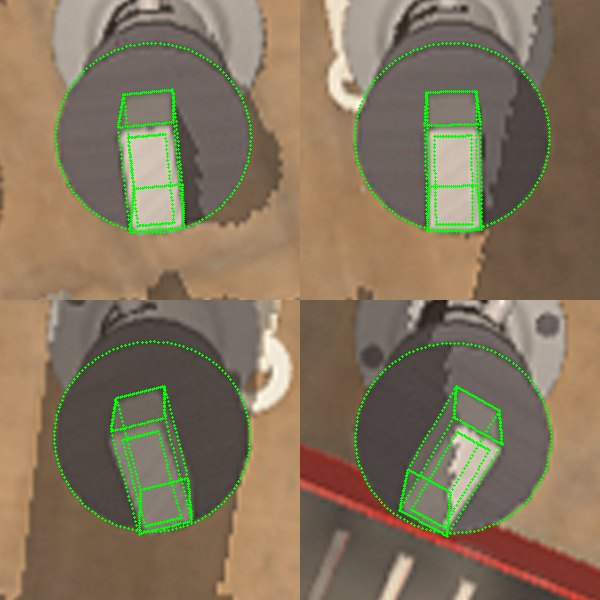

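```bash
python3 - <<'E'
from h import *
p=ctrl.snapshot("side")
for n,u,v,z in [("cab",325,192,0),("cabtop",330,127,.2),("reddrawer corner",327,201,.05),("psu bl",366,290,0),("psu",380,325,0),("tb",290,164,0),("tbtop",290,155,.05)]: print(n,at_z(p,u,v,z).round(3))
E
```

```text
cab [ 0.748  0.019 -0.   ]
cabtop [0.773 0.081 0.2  ]
reddrawer corner [ 0.713 -0.077  0.05 ]
psu bl [ 0.704 -0.374  0.   ]
psu [ 0.69  -0.478  0.   ]
tb [0.689 0.195 0.   ]
tbtop [0.682 0.179 0.05 ]
```

```bash
cat >> h.py <<'E'
def st(tag=""):
    s=S(); M=R.from_quat(s["eef_rot"]).as_matrix()
    print(tag,"t%.1f"%s["time"],"pos",s["eef_pos"].round(4),"yaw %.1f"%np.degrees(np.arctan2(M[1,0],M[0,0])),"F",s["contact_force"].round(1),"M",s["ft_torque"].round(2),"g %.4f"%s["gripper_width"],"j7 %.2f"%s["joints"][6],flush=True)
    return s
def best_yaw(th,x,y):
    nat=np.pi+np.arctan2(y,x)
    return th+np.pi*np.round((nat-th)/np.pi)
def grip_tang(x,y,th,seat):
    yaw=best_yaw(th,x,y)
    ctrl.set_gripper(0.05)
    ctrl.reach([x,y,seat+.10],down(yaw)); 
    ctrl.servo_line([x,y,seat+.031],feed=.1,stop_force=15); st("down")
    ctrl.set_gripper(0.0,80); st("gripped"); return yaw
def turn(yaw0,yaw1,pos=None,n=6):
    if pos is None: pos=S()["eef_pos"]
    ctrl.servo_line(pos,feed=.05,rot=down(yaw1)); st("turned")
E
python3 - <<'E'
from h import *
v=np.load("posts.npy")[0]
yaw=grip_tang(v[0],v[1],v[2],.166)
pos=S()["eef_pos"]
ctrl.servo_line(pos,rot=down(yaw+.3)); st("turn .3")
E
```

```text
down t10.9 pos [ 0.6131 -0.2978  0.1975] yaw 159.9 F [-1.  -0.8  0. ] M [-0.06  0.04 -0.01] g 0.0500 j7 2.14
gripped t11.3 pos [ 0.6132 -0.2976  0.1976] yaw 160.0 F [0.4 0.4 2.5] M [ 0.09 -0.04  0.02] g 0.0107 j7 2.14
turn .3 t11.8 pos [ 0.6133 -0.2974  0.1975] yaw 177.0 F [0.  0.8 0.1] M [ 0.08 -0.13  0.1 ] g 0.0102 j7 2.40
```

```bash
cat >> h.py <<'E'
def best_yaw(th,x,y):
    nat=np.arctan2(y,x)+np.pi-1.6
    return th+np.pi*np.round((nat-th)/np.pi)
E
python3 - <<'E'
from h import *
v=np.load("posts.npy")[0]
x,y,th=v
pos=S()["eef_pos"]
ctrl.servo_line(pos,rot=down(th-.02)); st("back")
ctrl.set_gripper(.05)
ctrl.servo_line([x,y,.27],feed=.2)
yaw=grip_tang(x,y,th,.166)
pos=S()["eef_pos"]
ctrl.servo_line(pos,rot=down(yaw+.5)); st("turn .5")
ctrl.servo_line(pos,rot=down(yaw+1.0)); st("turn 1.0")
ctrl.servo_line(pos,rot=down(yaw+1.06)); st("turn 1.06")
E
```

```text
back t12.2 pos [ 0.6133 -0.2975  0.1975] yaw 158.9 F [ 0.3  0.2 -0. ] M [-0.03 -0.11 -0.12] g 0.0109 j7 2.12
down t16.9 pos [ 0.6131 -0.2978  0.1975] yaw -20.1 F [ 0.8 -0.3  0.6] M [-0.03  0.02 -0.05] g 0.0498 j7 -0.92
gripped t17.3 pos [ 0.6132 -0.2976  0.1976] yaw -20.0 F [-0.1  0.3  3.1] M [ 0.06 -0.02 -0.08] g 0.0103 j7 -0.92
turn .5 t17.9 pos [ 0.6132 -0.2972  0.1974] yaw 8.5 F [ 0.1  0.8 -0.6] M [ 0.14 -0.12  0.09] g 0.0103 j7 -0.49
turn 1.0 t18.6 pos [ 0.6131 -0.2972  0.1974] yaw 37.1 F [0.8 1.7 0.3] M [ 0.41 -0.11 -0.22] g 0.0107 j7 -0.06
turn 1.06 t18.8 pos [ 0.613  -0.2974  0.1975] yaw 40.4 F [ 0.4  2.7 -0.6] M [ 0.55 -0.1  -1.12] g 0.0103 j7 -0.01
```

```bash
cat >> h.py <<'E'
def slide_twist(x,y,th,yaw,dz,un=True):
    pos=S()["eef_pos"]
    if un:
        ctrl.servo_line(pos,rot=down(yaw+1.055)); st("unlocked")
    q=pos+[0,0,dz*.9]; ctrl.servo_line(q,feed=.06); st("slid90")
    r=ctrl.servo_line(pos+[0,0,dz*1.06],feed=.02,stop_force=22); print(r); s=st("end")
    ctrl.sleep(.1)
    q=s["eef_pos"]
    ctrl.servo_line(q,rot=down(yaw-.03)); s=st("home")
    return s
E
python3 - <<'E'
from h import *
x,y,th=np.load("posts.npy")[0]
yaw=best_yaw(th,x,y)
slide_twist(x,y,th,yaw,.04,un=False)
E
```

```text
slid90 t19.6 pos [ 0.613  -0.2976  0.2349] yaw 40.7 F [-0.2  2.  -0.2] M [ 0.81  0.16 -1.21] g 0.0105 j7 -0.02
False
end t20.1 pos [ 0.6128 -0.2972  0.239 ] yaw 40.7 F [  1.    1.2 -11.2] M [ 0.34 -0.49 -1.24] g 0.0106 j7 -0.03
home t21.4 pos [ 0.613  -0.2973  0.239 ] yaw -21.6 F [  1.2  -1.5 -11.4] M [-0.26 -0.3   0.03] g 0.0106 j7 -0.97
```

```bash
python3 - <<'E'
from h import *
x,y,th=np.load("posts.npy")[0]
yaw=best_yaw(th,x,y); pos=S()["eef_pos"]
ctrl.servo_line(pos,rot=down(yaw-.06)); st("-.06")
ctrl.servo_line(pos,rot=down(yaw-.10)); st("-.10")
p=ctrl.snapshot("side");
cv2.imwrite("pics/sA.png",cv2.resize(p["color"][180:320,240:400,::-1],None,fx=4,fy=4,interpolation=cv2.INTER_CUBIC))
E
```

```text
-.06 t21.6 pos [ 0.613  -0.2974  0.239 ] yaw -23.4 F [  0.2  -0.8 -11.2] M [-0.24 -0.27 -0.06] g 0.0104 j7 -1.00
-.10 t21.9 pos [ 0.6131 -0.2973  0.239 ] yaw -25.6 F [  1.4   0.  -11.1] M [-0.39 -0.24  0.64] g 0.0106 j7 -1.03
```

View pics/sA.png

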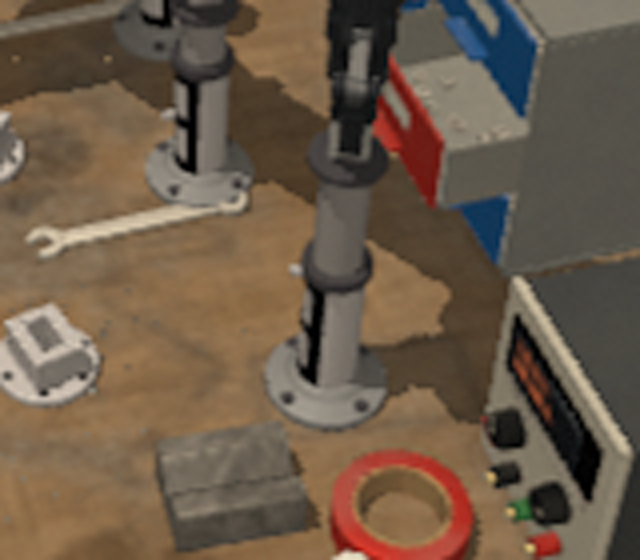

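```bash
cat >> h.py <<'E'
def home(yaw,lim=.4):
    pos=S()["eef_pos"]
    ctrl.servo_line(pos,rot=down(yaw-.02))
    for a in np.arange(.05,.2,.03):
        ctrl.servo_line(pos,rot=down(yaw-a)); s=S()
        if s["ft_torque"][2]>lim: break
    return st("home a=%.2f"%a)
def look(x,y,seat,name,th=None):
    """retreat & fit"""
    pos=S()["eef_pos"]; ctrl.set_gripper(.05)
    ctrl.servo_line([pos[0],pos[1],seat+.155],feed=.2)
    p,P=wrist(); v,s=fit(p,P,tang_pts,x,y,seat,dxy=.008,zr=.006)
    cv2.imwrite(f"pics/{name}.png",overlay(p,P,tang_pts(*v[:3],seat+v[3])))
    print("fit",v.round(4),round(s,1),"yaw err deg",None if th is None else round(np.degrees((v[2]-th+np.pi/2)%np.pi-np.pi/2),1)); return v
def do_post(i,dz):
    x,y,th=np.load("posts.npy")[i]
    yaw=grip_tang(x,y,th,.166); pos=S()["eef_pos"]
    ctrl.servo_line(pos,rot=down(yaw+1.02)); s=st("unl")
    if s["ft_torque"][2]>-.3: ctrl.servo_line(pos,rot=down(yaw+1.05)); st("unl+")
    ctrl.servo_line(pos+[0,0,dz*.9],feed=.06); st("slid90")
    r=ctrl.servo_line(pos+[0,0,dz*1.05],feed=.02,stop_force=25); print(r); st("end")
    home(yaw)
    look(x,y,.166+dz,f"post{i}_after",th)
E
python3 - <<'E'
from h import *
x,y,th=np.load("posts.npy")[0]
look(x,y,.206,"post0_after",th)
do_post(1,.04)
E
```

```text
fit [ 6.1370e-01 -2.9690e-01  2.7271e+00  1.6000e-03] 91.3 yaw err deg -3.7
down t25.2 pos [ 0.596  -0.0851  0.1974] yaw -7.2 F [ 0.8 -0.6 -0.7] M [-0.02 -0.02 -0.  ] g 0.0499 j7 -0.98
gripped t25.6 pos [ 0.596  -0.0849  0.1975] yaw -7.2 F [ 0.  -0.7  1.9] M [ 0.02  0.01 -0.01] g 0.0106 j7 -0.98
unl t26.8 pos [ 0.5958 -0.0846  0.1973] yaw 51.2 F [ 0.2  0.8 -1. ] M [ 0.22 -0.04  0.  ] g 0.0101 j7 -0.13
unl+ t27.0 pos [ 0.5958 -0.0846  0.1973] yaw 52.9 F [-0.5  0.3 -1.2] M [ 0.34 -0.03 -0.14] g 0.0101 j7 -0.11
slid90 t27.8 pos [ 0.5961 -0.0849  0.2348] yaw 52.9 F [-2.5  1.8  0.4] M [ 0.62  0.46 -0.3 ] g 0.0103 j7 -0.13
False
end t28.2 pos [ 0.5958 -0.0847  0.2391] yaw 53.0 F [ 1.1  1.7 -8.9] M [ 0.44 -0.1  -0.22] g 0.0103 j7 -0.14
home a=0.05 t29.7 pos [ 0.5959 -0.0848  0.2392] yaw -9.9 F [ 0.2 -0.1 -6.8] M [-0.04 -0.13  0.64] g 0.0105 j7 -1.05
fit [ 0.5973 -0.0843  3.0367  0.004 ] 88.0 yaw err deg 1.2
```

```bash
python3 -c "
import cv2,numpy as np
cv2.imwrite('pics/pa.png',np.hstack([cv2.imread(f'pics/post{i}_after.png') for i in (0,1)]))"
```

```text
(no output)
```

View pics/pa.png

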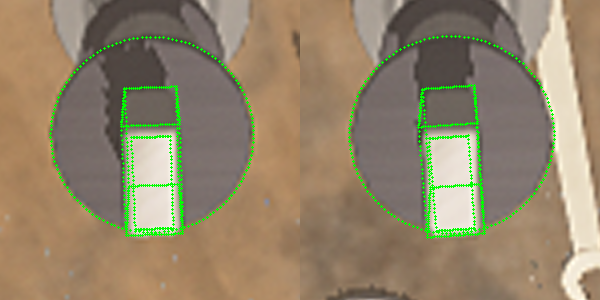

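```bash
python3 - <<'E'
from h import *
do_post(3,.04)
# go look at hub near D
x,y=.453,.216
ctrl.set_gripper(.085)
yaw=np.pi+np.arctan2(y,x)
ctrl.reach([x,y,.17],down(yaw)); p,P=wrist(); save(p,"hubD")
v,s=fit(p,P,hub_pts,x,y,0,dxy=.03); print(v.round(4),s)
cv2.imwrite("pics/hubD_fit.png",overlay(p,P,hub_pts(*v,0)))
st()
cv2.imwrite('pics/pb.png',np.hstack([cv2.imread(f'pics/{i}.png') for i in ("post3_after","hubD_fit")]))
E
```

```text
down t33.7 pos [0.6235 0.2669 0.1976] yaw 173.6 F [ 0.2 -0.9 -0.5] M [ 0.03 -0.02 -0.03] g 0.0499 j7 0.77
gripped t34.2 pos [0.6236 0.2662 0.1977] yaw 173.6 F [-0.6 -1.6  2. ] M [-0.3  -0.01 -0.02] g 0.0106 j7 0.77
unl t35.3 pos [0.6233 0.2667 0.1977] yaw -128.0 F [-1.3  1.1  0.8] M [ 0.3   0.25 -0.73] g 0.0104 j7 1.70
slid90 t36.1 pos [0.6235 0.2666 0.2352] yaw -127.9 F [-1.6  1.5  0. ] M [ 0.46  0.65 -0.78] g 0.0105 j7 1.71
False
end t36.5 pos [0.6232 0.2661 0.2384] yaw -127.9 F [  0.3   3.1 -13. ] M [ 1.   -0.04 -0.71] g 0.0102 j7 1.72
home a=0.11 t38.5 pos [0.6233 0.2659 0.2384] yaw 167.4 F [  1.8  -0.1 -12.1] M [ 0.2  -0.43  0.69] g 0.0103 j7 0.68
fit [0.6217 0.2668 2.9293 0.0044] 85.7 yaw err deg -5.8
[0.4556 0.2195 1.6683] 108.36973571777344
 t41.3 pos [0.4551 0.2171 0.1715] yaw -154.6 F [ 0.1 -0.4 -0.3] M [-0.02  0.03 -0.03] g 0.0850 j7 1.27
```

View pics/pb.png

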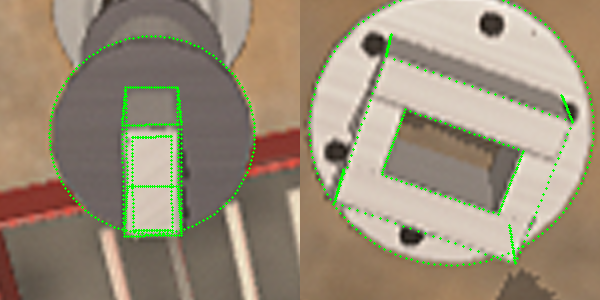

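View pics/hubD.png

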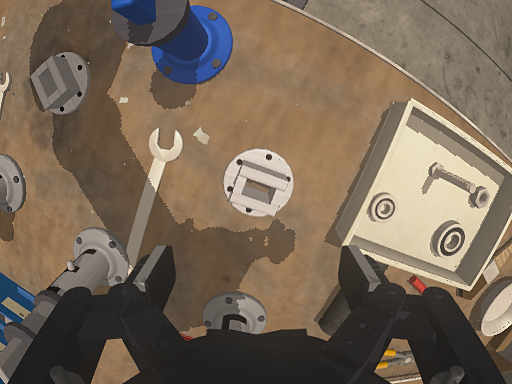

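```bash
python3 - <<'E'
import cv2
im=cv2.imread("pics/hubD.png")[140:225,215:305]
cv2.imwrite("pics/z.png",cv2.resize(im,None,fx=6,fy=6,interpolation=cv2.INTER_CUBIC))
E
```

```text
(no output)
```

View pics/z.png

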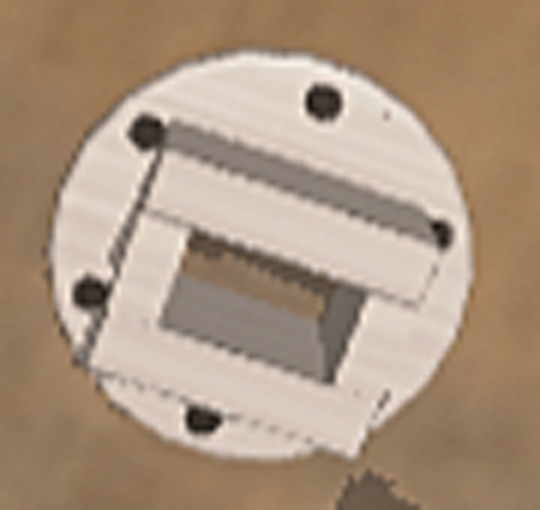

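```bash
cat >> h.py <<'E'
def pick_hub(x,y,th,zt=.33):
    yaw=best_yaw(th,x,y)
    ctrl.set_gripper(.07)
    ctrl.reach([x,y,.13],down(yaw)); 
    print(ctrl.servo_line([x,y,.038],feed=.1,stop_force=12)); st("at hub")
    ctrl.set_gripper(0.02,70); st("grip")
    pos=S()["eef_pos"]
    ctrl.servo_line([pos[0],pos[1],zt],feed=.25); st("lifted")
def place(x,y,th,seat=.206):
    yaw=best_yaw(th,x,y)
    ctrl.reach([x,y,seat+.09],down(yaw)); ctrl.servo_line([x,y,seat+.085],feed=.05); st("above")
    r=ctrl.servo_line([x,y,seat+.036],feed=.06,stop_force=10); s=st("down %s"%r)
    return s
E
python3 - <<'E'
from h import *
pick_hub(.4556,.2195,1.6683)
s=place(.6227,.2666,2.9293)
p,P=wrist(); save(p,"placeD")
E
```

```text
False
at hub t44.2 pos [0.4561 0.2198 0.0385] yaw 95.6 F [ 0.8 -0.5 -0.2] M [0.01 0.01 0.02] g 0.0701 j7 -0.64
grip t44.6 pos [0.4558 0.2197 0.0388] yaw 95.6 F [-1.6 -0.1  5.4] M [-0.14  0.39  0.05] g 0.0346 j7 -0.64
lifted t46.0 pos [0.4549 0.2191 0.3283] yaw 95.6 F [-0.2 -0.2 -3.3] M [0.01 0.04 0.04] g 0.0348 j7 -0.47
above t47.3 pos [0.6221 0.2665 0.2908] yaw 167.8 F [-1.1  0.  -2.9] M [-0.04  0.   -0.08] g 0.0345 j7 0.73
down False t48.3 pos [0.6228 0.2664 0.2426] yaw 167.8 F [-1.3 -1.6  2. ] M [-0.35  0.37  0.  ] g 0.0346 j7 0.72
```

View pics/placeD.png

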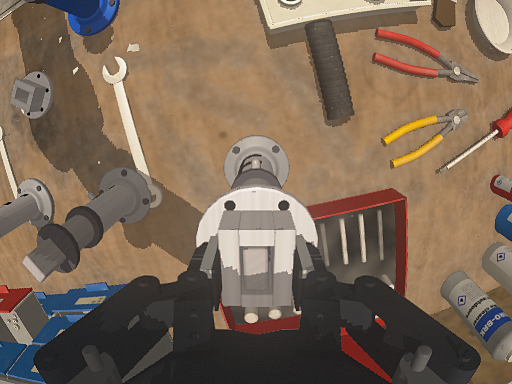

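```bash
cat >> h.py <<'E'
def view_hub(x,y,name,dxy=.05):
    yaw=np.pi+np.arctan2(y,x)
    ctrl.reach([x,y,.19],down(yaw)); p,P=wrist(); save(p,name)
    best=None
    for d in ctrl.cut_out(p,"hub_1"):
        b=d["bbox"]; c=at_z(p,(b[0]+b[2])/2,(b[1]+b[3])/2,.012,P)
        print("cand",round(d["p"],2),c.round(3))
        if np.hypot(c[0]-x,c[1]-y)<dxy and best is None: best=c
    v,s=fit(p,P,hub_pts,best[0],best[1],0,dxy=.012); print("hub",v.round(4),round(s,1))
    cv2.imwrite(f"pics/{name}_fit.png",overlay(p,P,hub_pts(*v,0))); return v
E
python3 - <<'E'
from h import *
ctrl.set_gripper(.07); pos=S()["eef_pos"]; ctrl.servo_line([pos[0],pos[1],.34],feed=.25)
v=view_hub(.447,-.021,"hubB"); np.save("hubB.npy",v)
p=ctrl.snapshot("side"); save(p,"side2"); st()
ctrl
a=cv2.imread("pics/hubB_fit.png"); b=cv2.resize(cv2.imread("pics/side2.png")[90:190,200:300],(300,300),interpolation=cv2.INTER_CUBIC)
cv2.imwrite("pics/c.png",np.hstack([a,b]))
E
```

```text
cand 0.86 [ 0.443 -0.019  0.012]
cand 0.59 [ 0.441 -0.233  0.012]
cand 0.25 [ 0.791 -0.521  0.012]
hub [ 0.4427 -0.0212  0.9215] 94.3
 t50.9 pos [ 0.4481 -0.02    0.1905] yaw 177.4 F [-0.2 -0.1  0.1] M [-0.01 -0.05  0.04] g 0.0696 j7 1.41
```

View pics/c.png

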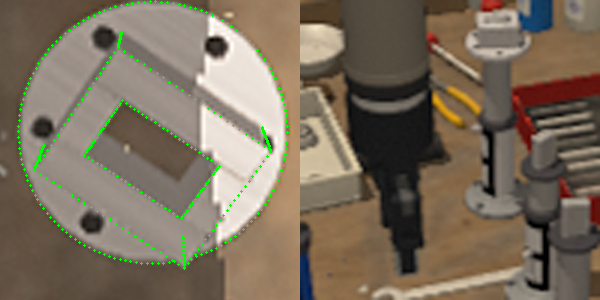

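```bash
python3 - <<'E'
from h import *
v=np.load("hubB.npy")
pick_hub(*v)
s=place(.5963,-.0847,3.030)
E
```

```text
False
at hub t54.0 pos [ 0.4432 -0.0212  0.0384] yaw 52.8 F [-0.   0.1  0.1] M [0.03 0.06 0.04] g 0.0698 j7 -0.82
grip t54.4 pos [ 0.4431 -0.0212  0.0388] yaw 52.8 F [-1.8  0.6  4.8] M [ 0.1   0.29 -0.03] g 0.0348 j7 -0.82
lifted t55.7 pos [ 0.4421 -0.0212  0.3284] yaw 52.8 F [-0.6  0.2 -2.9] M [-0.07 -0.01  0.03] g 0.0347 j7 -0.69
above t56.9 pos [ 0.5956 -0.0842  0.291 ] yaw -6.3 F [-0.3 -0.7 -3.1] M [0.01 0.03 0.02] g 0.0347 j7 -1.66
down False t57.9 pos [ 0.5965 -0.0848  0.2425] yaw -6.4 F [-0.9  0.1  1.6] M [-0.07  0.25  0.05] g 0.0347 j7 -1.66
```

```bash
python3 - <<'E'
from h import *
ctrl.set_gripper(.07); pos=S()["eef_pos"]; ctrl.servo_line([pos[0],pos[1],.34],feed=.25)
v=view_hub(.444,-.233,"hubA"); np.save("hubA.npy",v)
p=ctrl.snapshot("side"); save(p,"side3"); st()
a=cv2.imread("pics/hubA_fit.png"); b=cv2.resize(cv2.imread("pics/side3.png")[80:230,200:350],(600,600),interpolation=cv2.INTER_CUBIC)
cv2.imwrite("pics/c2.png",np.hstack([cv2.resize(a,(200,200)),b[:200*3:1][:200]]) if 0 else b); cv2.imwrite("pics/c3.png",a)
E
```

```text
cand 0.85 [ 0.44  -0.233  0.012]
cand 0.58 [1.008 0.061 0.012]
cand 0.27 [ 0.592 -0.389  0.012]
hub [ 0.441  -0.2325  1.7895] 106.1
 t61.6 pos [ 0.4442 -0.2329  0.1901] yaw 152.3 F [ 0.2  0.3 -0.4] M [ 0.01  0.01 -0.03] g 0.0701 j7 1.39
```

View pics/c2.png

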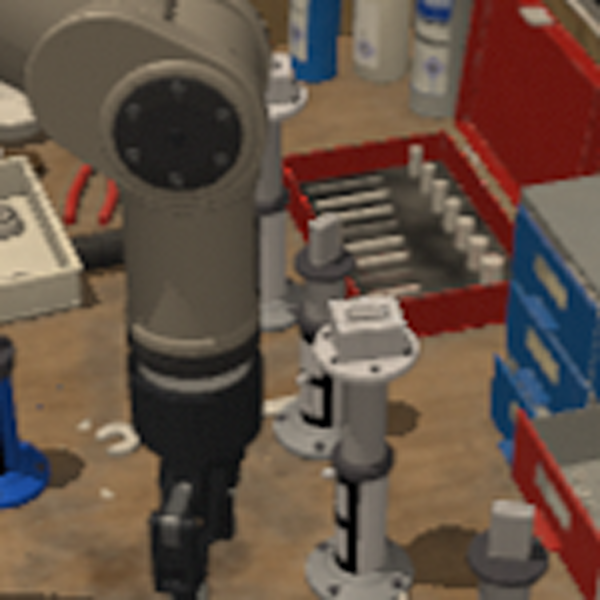

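View pics/c3.png

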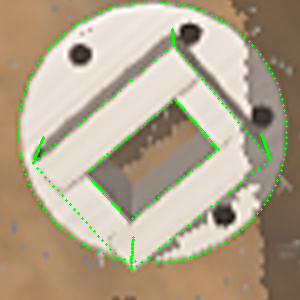

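```bash
python3 - <<'E'
from h import *
v=np.load("hubA.npy")
pick_hub(*v)
s=place(.6133,-.2972,2.735)
E
```

```text
False
at hub t63.7 pos [ 0.4415 -0.2327  0.0385] yaw 102.5 F [ 0.4  1.1 -1.4] M [-0.01 -0.02 -0.05] g 0.0698 j7 0.47
grip t64.1 pos [ 0.4415 -0.2327  0.0388] yaw 102.5 F [-1.7  0.   6.4] M [0.13 0.21 0.02] g 0.0345 j7 0.47
lifted t65.4 pos [ 0.4406 -0.2324  0.3283] yaw 102.5 F [ 0.1 -0.5 -1.9] M [-0.02  0.    0.08] g 0.0342 j7 0.60
above t67.6 pos [ 0.6128 -0.2972  0.2905] yaw -23.3 F [-0.1 -0.2 -1.7] M [-0.01  0.02  0.05] g 0.0350 j7 -1.61
down False t68.5 pos [ 0.6135 -0.2973  0.2426] yaw -23.3 F [-0.6  0.2  2.4] M [ 0.05  0.3  -0.01] g 0.0344 j7 -1.61
```

```bash
python3 - <<'E'
from h import *
ctrl.set_gripper(.07); pos=S()["eef_pos"]; ctrl.servo_line([pos[0],pos[1],.34],feed=.25)
do_post(2,-.04)
p=ctrl.snapshot("side"); save(p,"side4")
b=cv2.resize(cv2.imread("pics/side4.png")[80:290,200:350],None,fx=2.8,fy=2.8,interpolation=cv2.INTER_CUBIC)
a=cv2.imread("pics/post2_after.png");o=np.zeros((b.shape[0],720,3),np.uint8);o[:,:b.shape[1]]=b;o[:300,420:720]=a
cv2.imwrite("pics/d.png",o)
E
```

```text
down t72.1 pos [0.6214 0.0857 0.1976] yaw 22.2 F [-0.3 -0.2  0.5] M [-0.03 -0.02  0.03] g 0.0499 j7 -1.51
gripped t72.6 pos [0.6214 0.086  0.1978] yaw 22.2 F [ 1.1 -0.1  2. ] M [ 0.11 -0.14  0.01] g 0.0106 j7 -1.51
unl t73.7 pos [0.6209 0.0867 0.1978] yaw 80.7 F [-1.4  1.6  3.1] M [ 0.67  0.56 -0.02] g 0.0104 j7 -0.57
unl+ t74.0 pos [0.621  0.0866 0.1977] yaw 82.4 F [-2.3  3.2  2.5] M [ 0.81  0.72 -0.06] g 0.0106 j7 -0.54
slid90 t74.7 pos [0.6207 0.0861 0.1599] yaw 82.4 F [-0.2  4.3 -8.4] M [ 1.42  0.17 -0.03] g 0.0104 j7 -0.56
False
end t75.2 pos [0.6214 0.0865 0.1576] yaw 82.4 F [-5.3  3.5  4.4] M [ 1.23  1.46 -0.08] g 0.0106 j7 -0.56
home a=0.05 t76.7 pos [0.6217 0.0858 0.1577] yaw 19.5 F [ 0.1  0.7 -4.5] M [ 0.32 -0.11  0.74] g 0.0107 j7 -1.56
fit [0.6218 0.0864 0.3841 0.0035] 93.6 yaw err deg -0.2
```

View pics/d.png

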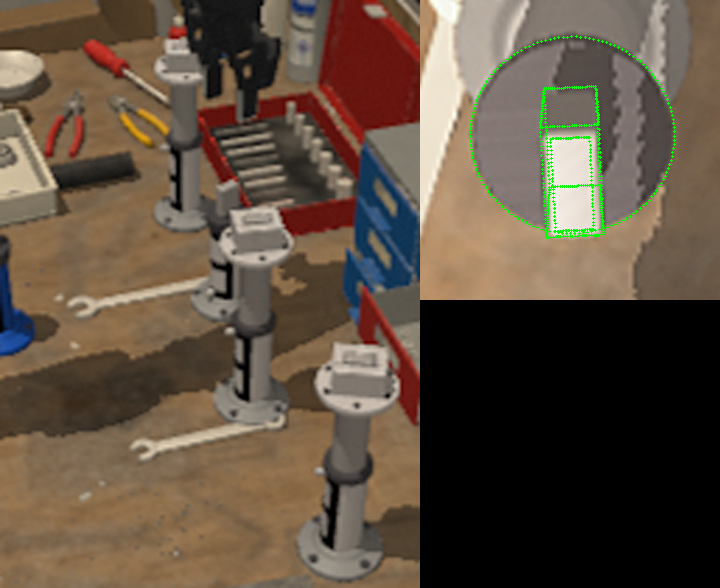

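```bash
python3 - <<'E'
from h import *
x,y,_=np.load("posts.npy")[2]
ctrl.set_gripper(0.0,30)
pos=S()["eef_pos"]; print(ctrl.servo_line([x,y,.205],feed=.15,stop_force=10)); 
print(ctrl.servo_line([x,y,.175],feed=.03,stop_force=20)); st("pressed")
ctrl.servo_line([x,y,.30],feed=.25)
ctrl.reach([.42,0.1,.40],down(np.pi))
p,P=wrist(); save(p,"w5"); p=ctrl.snapshot("scene"); save(p,"scene5"); p=ctrl.snapshot("side"); save(p,"side5")
im=lambda n,a,b,c,d,f: cv2.resize(cv2.imread(f"pics/{n}.png")[a:b,c:d],None,fx=f,fy=f,interpolation=cv2.INTER_CUBIC)
cv2.imwrite("pics/e1.png",im("scene5",100,300,120,340,3.0)); cv2.imwrite("pics/e2.png",im("side5",80,300,180,350,2.7)); st()
E
```

```text
False
True
pressed t79.8 pos [0.6225 0.0861 0.1871] yaw 19.4 F [1.2 0.6 2.9] M [ 0.02 -0.2  -0.01] g 0.0000 j7 -1.55
 t83.0 pos [0.4201 0.1    0.3999] yaw 180.0 F [ 0.  -0.2 -0.6] M [ 0.02 -0.    0.03] g -0.0003 j7 1.30
```

View pics/e1.png

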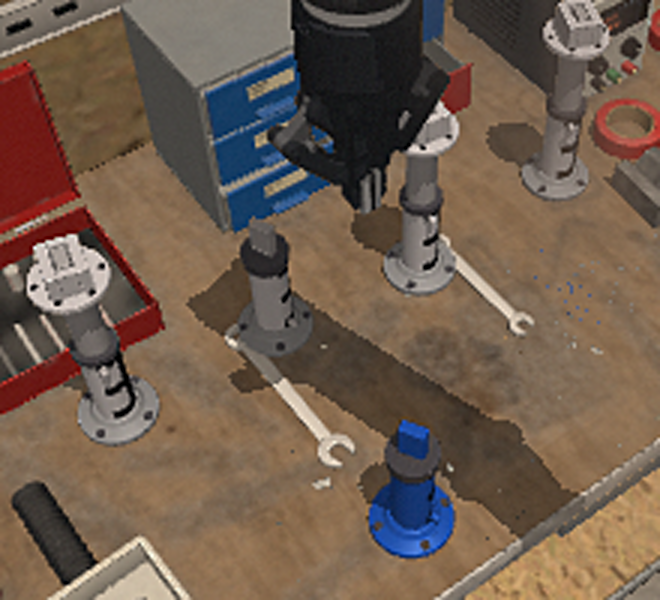

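View pics/e2.png

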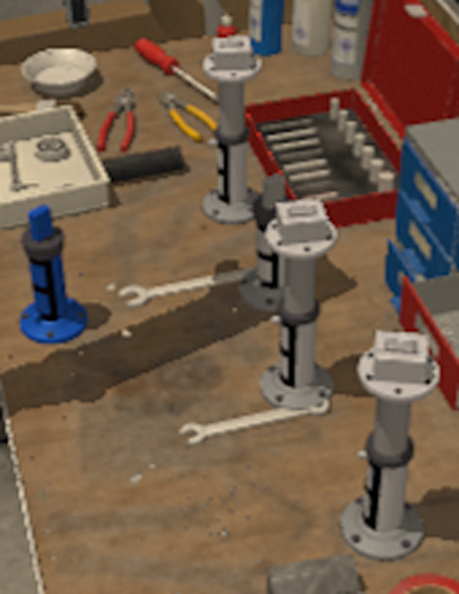

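View pics/w5.png

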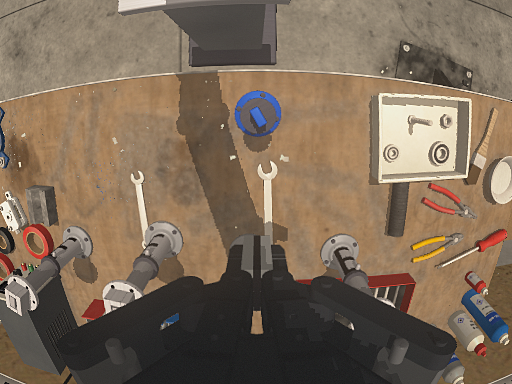

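```bash
python3 - <<'E'
from h import *
st(); print(ctrl.sign_off())
E
```

```text
t83.0 pos [0.4201 0.1    0.3999] yaw 180.0 F [ 0.  -0.2 -0.6] M [ 0.02 -0.    0.03] g -0.0003 j7 1.30
the job is handed in; nothing more can be done
None
```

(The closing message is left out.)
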